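# Four minutes more on the jar shaker

## Task

The powder in the jar on the bench shaker needs four minutes more than last time. With a fingertip against the side of the raised bar, push the shaker's time dial clockwise (seen from above) by exactly four clicks from where it stands, one click a minute, so that it rests in the fourth click, and then press the round start button right down and let it come up. Only touch and push: do not pinch or force the dial, leave the jar in its socket and do not disturb the things beside the shaker; the button must not be pressed before the dial is set.

Things in the scene. Friction and masses are not known exactly. Their poses are not given: they have to be found in the camera images.
- shaker: bench shaker: low grey housing 270 x 196 mm, 62 mm high, fixed, with a level bright metal console plate on its front half (top 62 mm above the worktop) and a round shaking table with the jar's socket behind. Origin: centre of its underside; +x points from console to shaking table, +y to the left, z up.
- dial_axis (a point): fixed point on the time dial's vertical axis, level with the top of its bar (93.5 mm above the worktop). The dial: a round black skirt 88 mm across, its top 7.5 mm above the console plate, with a straight raised grey bar through the axis, 78 mm long, 14 mm wide, upright sides, its top 31.5 mm above the plate. A hub of 19 mm radius stands 4 mm above the skirt at the bar's foot.
- dial_pointer (a point): point on top of the bar, on its centre line, 38 mm from the axis, at the pointer end (marked by a black line along the bar's top and a white tick on the skirt beyond it); it turns with the dial. The direction from dial_axis to dial_pointer is the bar's direction.
- dial (a joint): turn of the time dial, rad, growing clockwise seen from above. 11 click stops 0.3927 rad (22.5 deg) apart: 0, 0.3927 .. 3.927, end stops just outside; starts in one of the first four. At 0 the pointer stands 112.5 deg anticlockwise of the shaker's +x. Leaving a stop takes about 0.13 N m (4 to 5 N 30 mm off the axis); pushed past half-way it snaps into the next stop, and stays.
- start_top (a point): centre of the top of the start button, a grey round button 30 mm across in a steel collar 46 mm across, on the right half of the console plate; top 83 mm above the worktop, 9 mm above the collar; it moves with the button. It is pressed straight down.
- start (a joint): travel of the start button, m: 0 up, 0.005 right down; sprung, fully down takes about 4 N; it comes up by itself.
- jar: white screw-cap powder jar, 54 mm across, 80 mm high, standing loose in the socket of the shaking table, its foot 74 mm above the worktop (top at 154 mm), about 137 mm behind the dial; origin at the centre of its underside. Stays there.
- cup: small sample cup, 39 mm across, 32 mm high, on the worktop to the left of the shaker; origin under its centre. Leave alone.
- vial: small sample vial, 24 mm across, 59 mm high, standing on the worktop to the right of the shaker; origin under its centre. Leave alone.
- disc: reference disc, 40 mm across, 8 mm thick, lying on the worktop in front of the shaker; origin under its centre. Leave alone.
- marker: marker pen, 135 x 17 x 16 mm (long along its own y), lying on the worktop in front of the shaker, to the left; origin under its centre. Leave alone.
Things that resemble listed ones, but are neither listed nor needed, are in the scene too. What is shaped like the jar but pink is not meant.

How it is judged (in metres and radians):
On the way, in this order (a step that is already met when the one before it is completed fails the run):
1. the dial rests four clicks further clockwise than at the start (distance of dial_pointer from where it was at the start of the episode between 0.049 and 0.0585 m and velocity of joint dial between -0.3 and 0.3 rad/s), for 0.2 s.
2. the start button is pressed right down (more than 3.5 mm of its 5 mm) (value of joint start above 0.0035 m), for 0.05 s.
At the end, for the whole second after the job is handed in: the dial rests in the click stop four clicks clockwise of where it started (its pointer within about 8 degrees of it), the start button is up again, and the jar stands upright in its socket within 10 mm of where it was (distance of dial_pointer from where it was at the start of the episode between 0.049 and 0.0585 m and velocity of joint dial between -0.05 and 0.05 rad/s and value of joint start below 0.001 m and distance of jar from where it was at the start of the episode below 0.01 m and angle between jar's own z axis and vertical below 0.12 rad); the robot touches nothing.
It fails at once if the start button is pressed while the dial is not four clicks on from its start (value of joint start above 0.0025 m and not (distance of dial_pointer from where it was at the start of the episode between 0.049 and 0.0585 m)).
It fails at once if the dial is pinched or forced (more than 30 N between fingers and dial) (contact force between the fingers and dial above 30 N).
It fails at once if the jar is lifted or knocked (moved more than 12 mm) (distance of jar from where it was at the start of the episode above 0.012 m).
It fails at once if a thing beside the shaker is moved more than 15 mm (distance of any of cup, vial, disc, marker from where it was at the start of the episode above 0.015 m).
It also fails if it takes over 45 s, if anything falls off the work surface, if the arm or the gripper's body presses on something with over 40 N, if the wrist force passes 120 N, or if a joint passes its speed limit or range.

## Robot

A 6-joint arm with a two-finger parallel gripper is mounted at the origin on a cart in front of the work surface, level with it; the furniture and walls round the work are solid. World frame = base frame: x ahead of the robot, y to its left, z up, the work surface at z = 0. Lengths are in mm, angles in rad, forces in N, time in s.
With the tool pointing down it reaches from about 350 to 875 mm from the base axis. Payload 4.2 kg.
Tool frame: the origin (TCP) lies midway between the tips of the shut fingers; the grasp point (between the pads) lies 19 mm behind it; z points along the fingers, y is the line along which they close (so a half turn about z gives the same grasp; the last joint's range is limited). The gripper opens to 85 mm and grips with 20 to 120 N. Pads are 22 mm wide; open, the fingers measure 114 mm over their backs; the gripper's body (76 mm by 85 mm) begins 54 mm behind the grasp point. The pads swing forward as they close: fully open they stand 13 mm farther back than shut.
Start: joints at [-0.873, 0.385, 0.008, 0, -1.194, -0.259], TCP at [265.545, -565.76, 231.312] pointing down, gripper open.
Joint ranges: [-3.14, 3.14], [-1.21, 2.06], [-1.07, 1.41], [-3.16, 2.05], [-2.99, -0.16], [-3.1, 3.1]. Speed limits (rad/s): [2.79, 2.79, 3.14, 3.14, 3.14, 3.14].

## Interface

Orientations are given as a unit quaternion [x, y, z, w].
In Python, from bench import read_state, get_image, job_done gives the robot as it stands.
- The arm moves only by the shell command python3 -m jog 'ROWS'. ROWS is JSON, a list of rows, each a list of 3 entries, a list of its own where there are three numbers: the shift along the world's x, y, z scaled (see below), then the turn, a rotation vector about the world's x, y, z scaled (see below), then the gripper's target within -1 to 1 (shut at 1, half-way at 0, fully open at -1). In form: [[[x, y, z], [wx, wy, wz], claw], ...]. A call has 1 to 20 rows; each row is the pose to reach, as a shift and turn from the pose commanded when the call began; what a row does not reach only later rows make up. The controller multiplies each number of a shift by 10 cm and each number of a turn by 120 degrees. A row lasts 1/10 s, in which the tool goes at most 50 mm and 8.59 degrees, less where a joint would pass 70% of its speed; a pose out of reach is approached as far as the arm can. A call with a number of a shift or a turn outside -1 to 1 is refused whole. A call with a gripper value outside its range is refused whole. The fingers move at their own pace and stop on an object; the grip force is fixed at half the most. Time passes only in rows, so rows that repeat a pose let the fingers close. It gives the time, the measured TCP pose, the force, the opening and the grip force at its end, in the units of the state.
- read_state(): the state, without advancing time (a new reading comes with each control period).
- get_image(name): name is "scene" or "top" or "wrist"; returns a dict with "frame" (384x512x3 uint8, red, green, blue), "range_z" (384x512 float32, mm along the optical axis (not along the pixel's ray), 0 where there is no reading), "fx", "fy", "cx", "cy" (pixels), "R" (3x3) and "t" (3): a world point X has camera coordinates R X + t. Camera axes: x right, y down, z forward; pixel columns grow to the right and rows downward; lengths in mm; the calibration is good to about 2 mm. A picture is of the moment at which its call begins.
- job_done(): hands the job in; it is judged then, once.
The state is a dict: "clock": time; "joints": joint angles; "joint_vel": joint speeds; "joint_efforts": joint torques, N m; "position": TCP position; "ee_rot": TCP orientation; "contact_force": force on the tool from outside, world axes, zero at the start; "wrist_torque": the same for the moment, N m; "gripper_width": finger opening in mm; "grasp_force": force on a finger pad.
Only numpy, scipy, OpenCV 4.12 (cv2) and the standard library are available. Lean on these libraries where they do the work, as an engineer would, in place of code of your own. Each camera call takes 0.05 s, during which the arm holds its last target. There are 200 camera calls.

## Working session

There is one attempt and no reset: what is moved stays moved. The work goes in short steps, Python scripts to look and compute and a shell command to move; the robot and the scene stay as the last step left them, time stands still between calls to the robot, and variables do not carry over. Pictures are saved under pics/ and viewed, at most 10 in all, crops included, and the job is handed in when it is done.

```bash
mkdir -p pics
cat > h.py <<'E'
import numpy as np, cv2
from bench import read_state, get_image, job_done
def save(im,n,crop=None,s=1):
    f=im["frame"][:,:,::-1]
    if crop: x0,y0,x1,y1=crop; f=f[y0:y1,x0:x1]
    cv2.imwrite("pics/"+n,cv2.resize(f,None,fx=s,fy=s,interpolation=cv2.INTER_CUBIC))
def atz(im,u,v,z):
    "world point on pixel ray at height z"
    R,t=np.array(im["R"]),np.array(im["t"]); c=-R.T@t
    d=R.T@np.array([(u-im["cx"])/im["fx"],(v-im["cy"])/im["fy"],1]); return c+d*(z-c[2])/d[2]
def dep(im,u,v):
    R,t=np.array(im["R"]),np.array(im["t"]); z=im["range_z"][int(v),int(u)]
    return R.T@(np.array([(u-im["cx"])/im["fx"]*z,(v-im["cy"])/im["fy"]*z,z])-t)
E
python3 - <<'E'
from h import *
import pickle
a=get_image("top");b=get_image("scene");pickle.dump((a,b),open("im0.pkl","wb"))
save(a,"top0.png",s=1.5);save(b,"scene0.png",s=1.5);s=read_state();print({k:np.round(s[k],3) for k in s})
E
```

```text
{'clock': np.float64(0.1), 'joints': array([-0.873,  0.385,  0.007, -0.   , -1.194, -0.259]), 'joint_vel': array([-0.   , -0.003,  0.001,  0.004,  0.   ,  0.001]), 'joint_efforts': array([-1.0000e-03, -3.9332e+01,  1.8893e+01,  4.1980e+00, -3.0000e-03,
        0.0000e+00]), 'position': array([ 265.311, -565.314,  230.343]), 'ee_rot': array([-0.218,  0.976,  0.001, -0.   ]), 'contact_force': array([0.72 , 0.69 , 0.214]), 'wrist_torque': array([0.028, 0.003, 0.021]), 'grasp_force': np.float64(0.0), 'gripper_width': np.float64(85.457)}
```

View pics/top0.png

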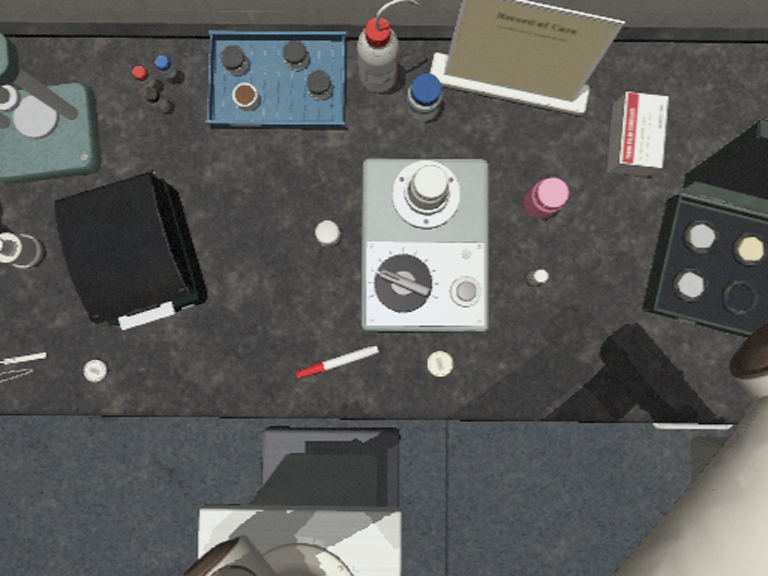

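View pics/scene0.png

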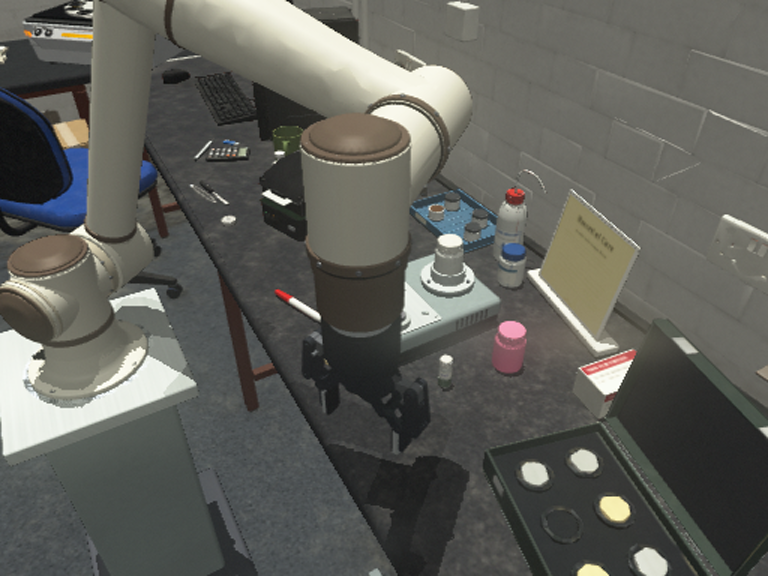

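The top view shows the shaker at (425,245) of the 768x576 picture. It is square to the world, with the shaking table at the top, away from the robot.
- **Dial:** the black skirt at (403,283), not the round shaking table at (427,193).
- **Start button:** the large collared one at (466,291), not the small knob at (466,254).
- **Jar:** the white one at (430,185), not the pink one at (547,197).

Next is a close crop of the console.

Run:
```python
from h import *
import pickle
a,b=pickle.load(open("im0.pkl","rb"))
save(a,"crop0.png",(235,155,335,225),8)
```

```text
(no output)
```

View pics/crop0.png

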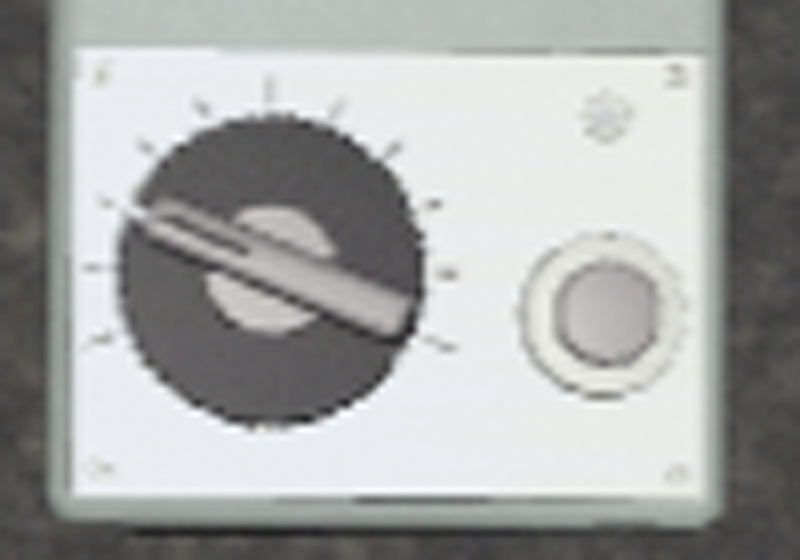

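The crop shows the skirt centred at (271,271). The black line marks the pointer end, and the white tick is at (135,212), about 67° anticlockwise of +x. That is the third stop, so the target is about 22.5° clockwise of +x. The button centre is at (607,312).

Run:
```python
from h import *
import pickle
a,b=pickle.load(open("im0.pkl","rb"))
P=lambda x,y,z:np.round(atz(a,235+x/8-.5,155+y/8-.5,z),1)
for n,x,y,z in [("dial",271,271,69.5),("btn",607,312,83),("tipmid",160,217,93.5),("tail",397,317,93.5),("tl",73,48,62),("tr",708,52,62),("br",708,495,62),("bl",72,495,62)]:print(n,P(x,y,z),np.round(dep(a,235+x/8-.5,155+y/8-.5),1))
print(np.round(a["R"],3), np.round(-a["R"].T@a["t"]))
s=read_state();print(s["position"],s["ee_rot"])
for n,u,v,z in[("jar",430,185,154),("disc",440,363,8),("vial",540,276,59),("mkR",378,349,16)]:print(n,np.round(atz(a,u/1.5,v/1.5,z),0))
```

```text
dial [ 506.5 -159.4   69.5] [ 504.7 -158.4   93.9]
btn [ 495.1 -252.4   83. ] [ 495.  -252.2   84.6]
tipmid [ 519.4 -127.7   93.5] [ 519.2 -127.7   95.5]
tail [ 492.4 -193.2   93.5] [ 492.5 -193.3   91.9]
tl [ 570.5 -102.4   62. ] [ 570.8 -102.4   60.1]
tr [ 571.2 -284.3   62. ] [ 571.3 -284.3   61.5]
br [ 444.7 -283.9   62. ] [ 444.7 -284.    61.6]
bl [ 442.7 -103.7   62. ] [ 442.7 -103.6   57.2]
[[ 0.011 -1.    -0.006]
 [-0.997 -0.011 -0.078]
 [ 0.078  0.007 -0.997]] [ 439. -123. 1005.]
[ 265.31105424 -565.31401955  230.34264262] [-2.17565747e-01  9.76045190e-01  9.28654000e-04 -2.66741489e-04]
jar [ 637. -193.  154.]
disc [ 383. -222.    8.]
vial [ 520. -369.   59.]
mkR [ 405. -123.   16.]
```

```bash
python3 -m jog '[[[0.5,0.5,0],[0,0,0],1],[[1,1,0],[0,0,0.1],1],[[1,1,0],[0,0,0.2],1],[[1,1,0],[0,0,0.3],1],[[1,1,0],[0,0,0.352],1],[[1,1,0],[0,0,0.352],1]]' && python3 -m jog '[[[0.4,0.4,0],[0,0,0],1],[[0.8,0.8,0],[0,0,0],1],[[1,1,0],[0,0,0],1],[[1,1,0],[0,0,0],1]]' && python3 -m jog '[[[0.3,0.4,0],[0,0,0],1],[[0.6,0.8,0],[0,0,0],1],[[0.63,1,0],[0,0,0],1],[[0.63,1,0],[0,0,0],1]]' && python3 -m jog '[[[0,0.3,-0.3],[0,0,0],1],[[0,0.62,-0.6],[0,0,0],1],[[0,0.62,-0.9],[0,0,0],1],[[0,0.62,-0.9],[0,0,0],1],[[0,0.62,-0.9],[0,0,0],1]]'
python3 - <<'E'
from h import *
from scipy.spatial.transform import Rotation as R
s=read_state();print(s["clock"],s["position"],s["joints"],s["gripper_width"],s["contact_force"]);print(R.from_quat(s["ee_rot"]).as_matrix().round(3))
im=get_image("wrist");save(im,"w1.png");print(np.round(-im["R"].T@im["t"]))
E
```

```text
clock: 0.7
position: [365.8, -465.0, 230.8]
ee_rot: [-0.558, 0.83, 0.001, -0.0]
contact_force: [-0.1, 0.2, 0.1]
gripper_width: 0.3
grasp_force: 0.0
clock: 1.1
position: [468.4, -362.7, 230.7]
ee_rot: [-0.557, 0.831, 0.0, 0.0]
contact_force: [0.7, 0.4, -0.1]
gripper_width: -0.1
grasp_force: 0.0
clock: 1.5
position: [529.0, -263.6, 230.8]
ee_rot: [-0.556, 0.831, 0.001, -0.0]
contact_force: [-0.0, 0.6, -0.5]
gripper_width: 0.3
grasp_force: 0.0
clock: 2.0
position: [528.5, -204.9, 141.7]
ee_rot: [-0.554, 0.832, -0.0, -0.0]
contact_force: [1.2, 0.3, 1.2]
gripper_width: -0.6
grasp_force: 0.0
2.0 [ 528.51534097 -204.9465987   141.67276309] [-0.08368489  0.36765269 -0.26238042  0.00104858 -0.94129935 -0.31232958] -0.6113022229389874 [1.20148276 0.31403376 1.24810739]
[[-0.385 -0.923 -0.001]
 [-0.923  0.385 -0.001]
 [ 0.001  0.    -1.   ]]
[ 502. -268.  285.]
```

View pics/w1.png

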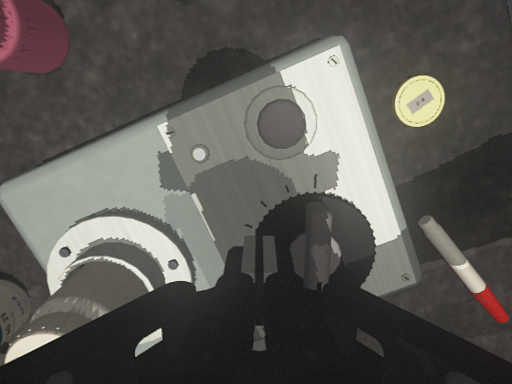

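The wrist view shows the shut fingertips at about (260,260) beside the bar's tail at (318,240), with a clear gap. The button at (282,125) is well away. I'll go down, then touch the bar's side by moving along (-0.92,0.38).

```bash
python3 -m jog '[[[0,0.03,-0.25],[0,0,0],1],[[0,0.03,-0.5],[0,0,0],1],[[0,0.03,-0.64],[0,0,0],1],[[0,0.03,-0.64],[0,0,0],1],[[0,0.03,-0.64],[0,0,0],1]]' && python3 -m jog '[[[-0.04,0.016,0],[0,0,0],1],[[-0.08,0.033,0],[0,0,0],1],[[-0.11,0.046,0],[0,0,0],1],[[-0.11,0.046,0],[0,0,0],1]]'
```

```text
clock: 2.55
position: [529.8, -201.7, 79.0]
ee_rot: [-0.555, 0.832, -0.001, 0.001]
contact_force: [0.6, 0.3, 1.2]
gripper_width: -0.0
grasp_force: 0.0
clock: 2.95
position: [517.1, -196.0, 77.9]
ee_rot: [-0.555, 0.832, -0.0, 0.0]
contact_force: [-0.1, -0.9, -0.5]
gripper_width: -0.0
grasp_force: 0.0
```

Run:
```python
from h import *
D=np.array([506,-160.]);p=np.array([517.3,-196.3])
for th in [0,6,12,18,24,30,36,42,48,54,60,66,72,78,84,88,90]:
    a=np.radians(247.5-th);t=np.array([np.cos(a),np.sin(a)]);m=np.array([t[1],-t[0]])
    c=D+30*t-21.5*m;print(th,np.round((c-p)/100,3),round(-th/120,3))
```

```text
0 [-0.029  0.004] 0.0
6 [-0.067 -0.003] -0.05
12 [-0.106 -0.006] -0.1
18 [-0.144 -0.005] -0.15
24 [-0.183  0.001] -0.2
30 [-0.22  0.01] -0.25
36 [-0.256  0.023] -0.3
42 [-0.291  0.04 ] -0.35
48 [-0.324  0.06 ] -0.4
54 [-0.355  0.084] -0.45
60 [-0.382  0.111] -0.5
66 [-0.407  0.14 ] -0.55
72 [-0.429  0.172] -0.6
78 [-0.447  0.206] -0.65
84 [-0.462  0.242] -0.7
88 [-0.469  0.267] -0.733
90 [-0.472  0.279] -0.75
```

First stretch, to about 42° (roughly two clicks), then check.

```bash
python3 -m jog '[[[-0.029,0.004,0],[0,0,0],1],[[-0.048,0,0],[0,0,-0.025],1],[[-0.067,-0.003,0],[0,0,-0.05],1],[[-0.087,-0.005,0],[0,0,-0.075],1],[[-0.106,-0.006,0],[0,0,-0.1],1],[[-0.125,-0.006,0],[0,0,-0.125],1],[[-0.144,-0.005,0],[0,0,-0.15],1],[[-0.164,-0.002,0],[0,0,-0.175],1],[[-0.183,0.001,0],[0,0,-0.2],1],[[-0.202,0.005,0],[0,0,-0.225],1],[[-0.22,0.01,0],[0,0,-0.25],1],[[-0.238,0.016,0],[0,0,-0.275],1],[[-0.256,0.023,0],[0,0,-0.3],1],[[-0.274,0.031,0],[0,0,-0.325],1],[[-0.291,0.04,0],[0,0,-0.35],1],[[-0.291,0.04,0],[0,0,-0.35],1],[[-0.291,0.04,0],[0,0,-0.35],1]]'
python3 - <<'E'
from h import *
im=get_image("wrist");save(im,"w2.png");im=get_image("top");save(im,"t2.png",(220,140,340,230),5)
E
```

```text
clock: 4.65
position: [488.6, -192.1, 77.4]
ee_rot: [-0.22, 0.975, -0.0, 0.0]
contact_force: [0.9, -0.8, -0.6]
gripper_width: 0.1
grasp_force: 0.0
```

View pics/w2.png

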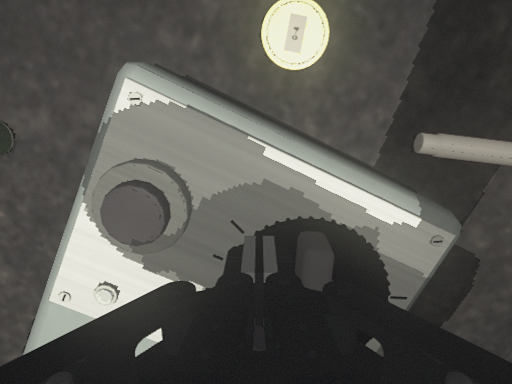

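View pics/t2.png

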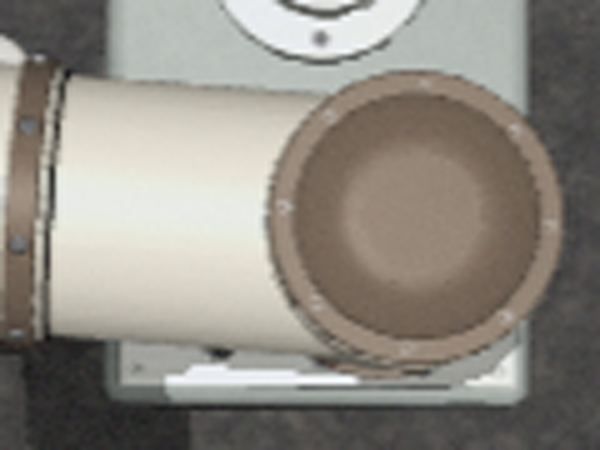

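The wrist view shows the bar at (315,260), still parallel to the finger and just clear of it, so it has turned about 45° (two clicks). The top view is blocked by the arm. I'll continue the arc to about 84°.

```bash
python3 -m jog '[[[-0.017,0.01,0],[0,0,-0.025],1],[[-0.033,0.02,0],[0,0,-0.05],1],[[-0.049,0.032,0],[0,0,-0.075],1],[[-0.064,0.044,0],[0,0,-0.1],1],[[-0.078,0.057,0],[0,0,-0.125],1],[[-0.091,0.071,0],[0,0,-0.15],1],[[-0.104,0.085,0],[0,0,-0.175],1],[[-0.116,0.1,0],[0,0,-0.2],1],[[-0.127,0.116,0],[0,0,-0.225],1],[[-0.138,0.132,0],[0,0,-0.25],1],[[-0.147,0.149,0],[0,0,-0.275],1],[[-0.156,0.166,0],[0,0,-0.3],1],[[-0.164,0.184,0],[0,0,-0.325],1],[[-0.171,0.202,0],[0,0,-0.35],1],[[-0.171,0.202,0],[0,0,-0.35],1],[[-0.171,0.202,0],[0,0,-0.35],1]]'
python3 - <<'E'
from h import *
im=get_image("wrist");save(im,"w3.png")
z=im["range_z"];v,u=np.nonzero(z>0);d=z[v,u]
X=(np.c_[(u-im["cx"])/im["fx"]*d,(v-im["cy"])/im["fy"]*d,d]-im["t"])@im["R"]
k=(abs(X[:,2]-93.5)<4)&(np.hypot(X[:,0]-506,X[:,1]+160)<45)&(u>285)&(u<345)
Y=X[k][:,:2];print(len(Y),Y.mean(0),np.degrees(np.arctan2(*np.linalg.svd(Y-Y.mean(0))[2][0][::-1])),Y.min(0),Y.max(0))
E
```

```text
clock: 6.35
position: [471.4, -172.0, 77.3]
ee_rot: [0.144, 0.99, -0.0, -0.0]
contact_force: [-0.3, 0.7, 0.1]
gripper_width: 0.1
grasp_force: 0.2
1301 [ 475.27515987 -150.99319733] 5.219498553170305 [ 466.30196427 -159.14954503] [ 489.39733011 -143.51198052]
```

View pics/w3.png

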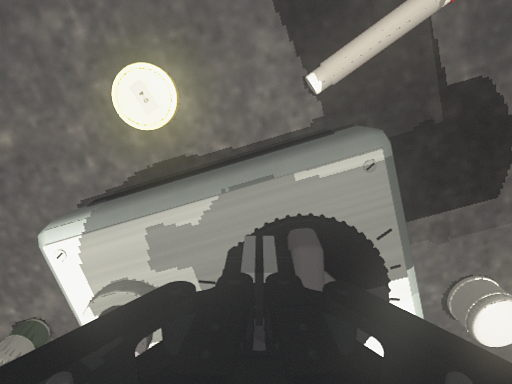

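Forces are about zero and the depth fit puts the bar's tail at about 160°, so it looks to be at or near the fourth stop. I'll back off, lift and check.

```bash
python3 -m jog '[[[-0.02,-0.06,0],[0,0,0],1],[[-0.04,-0.12,0],[0,0,0],1],[[-0.04,-0.12,0.2],[0,0,0],1],[[-0.04,-0.12,0.5],[0,0,0],1],[[-0.04,-0.12,0.9],[0,0,0],1],[[-0.04,-0.4,0.95],[0,0,0],1],[[-0.04,-0.7,0.95],[0,0,0],1],[[-0.04,-1,0.95],[0,0,0],1],[[-0.04,-1,0.95],[0,0,0],1],[[-0.04,-1,0.95],[0,0,0],1]]'
python3 - <<'E'
from h import *
im=get_image("wrist");save(im,"w4.png")
z=im["range_z"];v,u=np.nonzero(z>0);d=z[v,u]
X=(np.c_[(u-im["cx"])/im["fx"]*d,(v-im["cy"])/im["fy"]*d,d]-im["t"])@im["R"]
k=(abs(X[:,2]-93.5)<4)&(np.hypot(X[:,0]-506,X[:,1]+160)<45)
Y=X[k][:,:2];print(len(Y),Y.mean(0),np.degrees(np.arctan2(*np.linalg.svd(Y-Y.mean(0),full_matrices=False)[2][0][::-1])),Y.min(0),Y.max(0))
k=(abs(X[:,2]-83)<3)&(np.hypot(X[:,0]-495,X[:,1]+252)<25);print("btn",X[k].mean(0),k.sum())
E
```

```text
clock: 7.4
position: [466.8, -272.6, 171.9]
ee_rot: [0.145, 0.989, 0.0, -0.0]
contact_force: [0.2, -0.3, -0.7]
gripper_width: -0.1
grasp_force: 0.0
2068 [ 502.40661389 -158.39861864] -11.687761018663902 [ 466.37986239 -171.1392192 ] [ 543.49121444 -144.31856503]
btn [ 493.09695145 -251.52425909   83.19151985] 1125
```

View pics/w4.png

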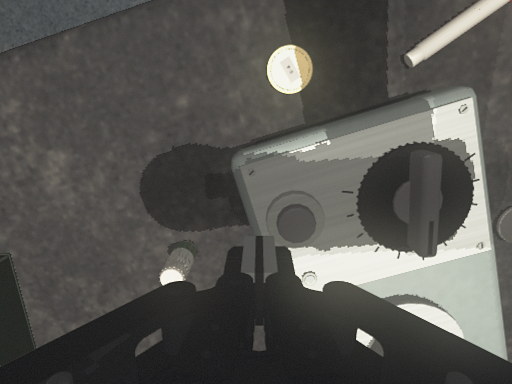

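The wrist picture shows the whole dial around (420,200), with the bar upright from (425,152) to (424,255). The fit gives -12°, which falls between stops 3 (0°) and 4 (-22.5°), so I'll take a finer look.

Run:
```python
from h import *
im=get_image("wrist");save(im,"w5.png",(340,125,490,265),4)
z=im["range_z"];v,u=np.nonzero(z>0);d=z[v,u]
X=(np.c_[(u-im["cx"])/im["fx"]*d,(v-im["cy"])/im["fy"]*d,d]-im["t"])@im["R"]
r=np.hypot(X[:,0]-506,X[:,1]+160)
for tol in(1.5,2.5):
  for z0 in (92,93.5,95):
    k=(abs(X[:,2]-z0)<tol)&(r<45);Y=X[k][:,:2]
    rc=cv2.minAreaRect(Y.astype(np.float32));print(z0,tol,len(Y),Y.mean(0).round(1),np.degrees(np.arctan2(*np.linalg.svd(Y-Y.mean(0),full_matrices=False)[2][0][::-1])).round(1),rc)
# ref: console edge direction at plate corners screws
for p in [(252,172),(463,108),(480,245)]:print(atz(im,*p,62).round(1))
t=get_image("top");save(t,"t3.png",(220,140,340,230),5)
k=(abs(X[:,2]-69.5)<1.5)&(r<50);print("skirt",cv2.minEnclosingCircle(X[k][:,:2].astype(np.float32)))
```

```text
92 1.5 1052 [ 501.2 -158.5] -11.6 ((504.38836669921875, -158.029052734375), (14.600647926330566, 76.64976501464844), 78.31655883789062)
93.5 1.5 1677 [ 503.  -157.7] -11.6 ((504.54376220703125, -157.94485473632812), (13.36469841003418, 76.02165985107422), 78.7766342163086)
95 1.5 901 [ 503.8 -157.6] -11.5 ((504.3210754394531, -157.9236602783203), (11.791102409362793, 73.74347686767578), 78.5856704711914)
92 2.5 1912 [ 502.  -158.4] -11.6 ((504.2784729003906, -158.00631713867188), (14.600647926330566, 76.87420654296875), 78.31655883789062)
93.5 2.5 1885 [ 502.5 -157.9] -11.5 ((504.3883361816406, -158.04974365234375), (14.472973823547363, 76.62390899658203), 78.45640563964844)
95 2.5 1546 [ 503.3 -157.7] -11.5 ((504.8365173339844, -158.049072265625), (12.905356407165527, 75.39801788330078), 78.68374633789062)
[ 449.8 -272.3   62. ]
[ 448.4 -108.5   62. ]
[ 563.  -108.9   62. ]
skirt ((505.659912109375, -157.80015563964844), 45.16818618774414)
```

View pics/w5.png

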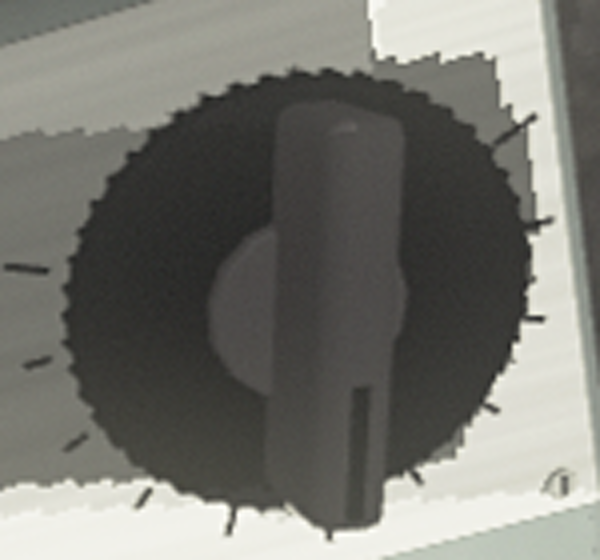

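The bar really does sit at -11.5°, balanced on the hump between stops 3 and 4, because the push ended 5° short. I'll return along the same path and push about 8° further.

```bash
python3 -m jog '[[[0,0.3,0],[0,0,0],1],[[0,0.6,0],[0,0,0],1],[[0,0.88,0],[0,0,0],1],[[0,0.88,0],[0,0,0],1],[[0,0.88,-0.3],[0,0,0],1],[[0,0.88,-0.6],[0,0,0],1],[[0,0.88,-0.85],[0,0,0],1],[[0,0.88,-0.95],[0,0,0],1],[[0,0.88,-0.95],[0,0,0],1],[[0.02,0.94,-0.95],[0,0,0],1],[[0.03,0.97,-0.95],[0,0,0],1],[[0.03,0.97,-0.95],[0,0,0],1]]' && python3 -m jog '[[[0.007,0.02,0],[0,0,0],1],[[0.01,0.03,0],[0,0,0],1],[[0.008,0.042,0],[0,0,-0.017],1],[[0.005,0.055,0],[0,0,-0.034],1],[[0.001,0.067,0],[0,0,-0.05],1],[[-0.003,0.079,0],[0,0,-0.067],1],[[-0.003,0.079,0],[0,0,-0.067],1],[[-0.003,0.079,0],[0,0,-0.067],1]]' && python3 -m jog '[[[-0.02,-0.06,0],[0,0,0],1],[[-0.05,-0.15,0],[0,0,0],1],[[-0.05,-0.15,0.2],[0,0,0],1],[[-0.05,-0.15,0.5],[0,0,0],1],[[-0.05,-0.15,0.9],[0,0,0],1],[[-0.05,-0.4,0.95],[0,0,0],1],[[-0.05,-0.7,0.95],[0,0,0],1],[[-0.05,-1,0.95],[0,0,0],1],[[-0.05,-1,0.95],[0,0,0],1],[[-0.05,-1,0.95],[0,0,0],1]]'
cat > m.py <<'E'
from h import *
im=get_image("wrist");z=im["range_z"];v,u=np.nonzero(z>0);d=z[v,u]
X=(np.c_[(u-im["cx"])/im["fx"]*d,(v-im["cy"])/im["fy"]*d,d]-im["t"])@im["R"]
k=(abs(X[:,2]-93.5)<2)&(np.hypot(X[:,0]-506,X[:,1]+160)<45);Y=X[k][:,:2]
print(len(Y),Y.mean(0).round(1),cv2.minAreaRect(Y.astype(np.float32)),np.degrees(np.arctan2(*np.linalg.svd(Y-Y.mean(0),full_matrices=False)[2][0][::-1])).round(1))
E
python3 m.py
```

```text
clock: 8.75
position: [471.4, -174.5, 78.5]
ee_rot: [0.144, 0.99, 0.0, 0.001]
contact_force: [-0.3, 0.5, 0.1]
gripper_width: -0.4
grasp_force: 0.0
clock: 9.55
position: [470.1, -167.1, 77.4]
ee_rot: [0.213, 0.977, 0.0, 0.0]
contact_force: [-1.0, 0.0, -0.8]
gripper_width: -0.0
grasp_force: 0.0
clock: 10.55
position: [464.3, -267.9, 171.9]
ee_rot: [0.215, 0.977, 0.0, -0.0]
contact_force: [-0.2, 0.2, -0.3]
gripper_width: -0.1
grasp_force: 0.0
1885 [ 502.8 -157.2] ((504.70001220703125, -157.5515594482422), (13.46074104309082, 76.46424102783203), 67.41905212402344) -22.3
```

The bar now reads -22.3°, so it rests in the fourth stop. Next I'll press the button at (494,-252).

```bash
python3 -m jog '[[[0.15,0.08,0],[0,0,0],1],[[0.3,0.16,0],[0,0,0],1],[[0.3,0.16,0],[0,0,0],1],[[0.3,0.16,-0.3],[0,0,0],1],[[0.3,0.16,-0.6],[0,0,0],1],[[0.3,0.16,-0.8],[0,0,0],1],[[0.3,0.16,-0.8],[0,0,0],1]]' && python3 -m jog '[[[0,0,-0.06],[0,0,0],1],[[0,0,-0.09],[0,0,0],1],[[0,0,-0.11],[0,0,0],1],[[0,0,-0.13],[0,0,0],1],[[0,0,-0.14],[0,0,0],1],[[0,0,-0.14],[0,0,0],1],[[0,0,-0.14],[0,0,0],1]]'
```

```text
clock: 11.3
position: [493.4, -249.7, 89.3]
ee_rot: [0.213, 0.977, 0.0, -0.003]
contact_force: [-0.5, -0.2, -0.3]
gripper_width: 0.3
grasp_force: 0.0
clock: 12.0
position: [495.8, -251.1, 79.0]
ee_rot: [0.213, 0.977, 0.0, 0.001]
contact_force: [0.6, 2.2, 2.6]
gripper_width: 0.1
grasp_force: 1.7
```

```bash
python3 -m jog '[[[0,0,-0.01],[0,0,0],1],[[0,0,-0.02],[0,0,0],1],[[0,0,-0.03],[0,0,0],1],[[0,0,-0.03],[0,0,0],1],[[0,0,-0.03],[0,0,0],1]]'
```

```text
clock: 12.5
position: [495.9, -251.2, 77.9]
ee_rot: [0.213, 0.977, -0.0, 0.001]
contact_force: [-2.0, 4.4, 14.6]
gripper_width: -0.2
grasp_force: 7.8
```

The force has risen to 14.6 N, so the button is on its stop. I'll let it up, withdraw and check the dial.

```bash
python3 -m jog '[[[0,0,0.1],[0,0,0],1],[[0,0,0.3],[0,0,0],1],[[0,0,0.6],[0,0,0],1],[[0,0,0.95],[0,0,0],1],[[-0.2,-0.1,0.95],[0,0,0],1],[[-0.3,-0.16,0.95],[0,0,0],1],[[-0.3,-0.16,0.95],[0,0,0],1],[[-0.3,-0.16,0.95],[0,0,0],1],[[-0.3,-0.16,0.95],[0,0,0],1]]'
cat >> m.py <<'E'
k=(X[:,2]>74)&(np.hypot(X[:,0]-494,X[:,1]+252)<11);print("btn z",np.median(X[k][:,2]))
E
python3 m.py
```

```text
clock: 13.4
position: [465.1, -266.9, 169.4]
ee_rot: [0.213, 0.977, -0.0, -0.001]
contact_force: [0.3, 0.7, 1.0]
gripper_width: -0.4
grasp_force: 0.0
1940 [ 502.8 -157.3] ((504.49908447265625, -157.62448120117188), (13.886085510253906, 76.2747802734375), 67.8729476928711) -22.4
btn z 83.43432156530314
```

```bash
python3 -c "from bench import job_done; print(job_done())"
```

```text
the job is handed in; nothing more can be done
None
```

The job is handed in: the dial rests four clicks clockwise of its start (bar measured at -22.4° against -22.5°, after a second push because the first stopped between clicks 3 and 4), the start button was then pressed right down and is up again, and nothing beside the dial and button was touched.

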